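# Snap the filter cartridge home in a welding hand shield

### The job

Fit the welding filter cartridge that lies on the rubber mat into the lens frame of the hand shield: tuck one end under the two fixed lips, fully home, then press the other end down past the spring catch until it snaps over it and the filter bears on all three seats and cannot rock. It is glass, so feel it in gently without forcing it (15 N does it, never push with over 25 N), and leave the other things on the bench alone.

Things in the scene. Friction and masses are not known exactly. Their poses are not given: they have to be found in the camera images.
- filter: Welding filter cartridge: flat black block with a dark window in its upper face, 108 mm long (its x) x 51 wide (y) x 10 thick (z), 95 to 160 g. Origin at the centre of its underside, z up out of the window face. Starts lying window up on the rubber mat. Symmetric end for end: either end may go under the lips.
- filter_end_a (a point): middle of the lower edge of the filter's -x end (54 mm from its origin, on the underside)
- filter_end_b (a point): middle of the lower edge of the filter's +x end (54 mm from its origin, on the underside)
- mat: thin grey rubber bench mat, 160 x 100 x 3 mm, fixed; origin at the centre of its underside, top 3 mm above the bench. The filter lies on it.
- shield: Black welding hand shield, 250 x 400 mm (x, y), fixed inside up on a plywood cradle on packing. Origin under the lens frame's centre, 2 to 17 mm above the bench; z up, -x to the lip (toe) end of the lens frame, +x to the catch (heel) end, +y to the handle. Heights over it: panel 19 mm; long sides (x = +-90 to 124 mm) 54; brow edge (y = -150 to -126) 42; handle (y = 85 to 243) 75.
- lens_seat (a point): Nominal place, fixed on the shield 30 mm over its origin, of the centre of the seated filter's underside; axes as the shield's. The grey lens frame is set by hand in slots and on studs: frame, seats, lips and catch together really stand 0 to 16 mm higher (z) and up to 5 mm to either side in x (none in y). No reading gives this: feel or see it. Call that true place the SEAT.
- toe_stop (a point): Nominal place where the seated filter's upper toe edge bears: x = -54, z = 10 mm from the SEAT. The backs of the lips are undercut there, sloping out and down at 45 degrees: they stop the toe and draw it down. Corner cheeks, tops at z = 5 mm, leave 2 mm clear each side of the filter at the toe (x = -56 to -38 mm) and 3 mm at the heel (40 to 54 mm).
- lips (a point): Nominal front lower edge of the two fixed lips, midway between them: x = -46, z = 12.7 mm from the SEAT. Each is 12 mm wide at y = +-16 mm, 5 mm thick, on a post behind (to x = -65). The filter goes under only tilted toe down: at 11 to 15 degrees, toe on its seats, it has about 1 mm of play; over 18 it jams. Frame bed 150 x 44 mm, top at z = -3; outside |y| = 22 fingers may go to z = -7.
- catch_nose (a point): Nominal rest place of the axis of the catch's round steel nose, 12 mm diameter, 26 mm long in y: x = 56.7, z = 13.5 mm from the SEAT. At rest it reaches 3.3 mm over the seated filter's heel. Nose and block rise to z = 20.5 mm, out to x = 96 mm. Let go with its toe at the stop, the filter rests with its heel on the nose, tilted about 10 degrees.
- catch (a joint): Outward slide (+x) of the spring catch: 0 m at rest, 0.006 m fully out; spring about 10 N at rest plus 2.5 N per mm. Pressing the heel down past it takes about 8 to 15 N at first, then 2 to 6 N on the way down (some 17 mm at the heel) till the seats stop it; the nose goes out 1 to 3 mm, then snaps back over the heel, to within about 0.5 mm of rest when the filter is home.
- seat_toe_a (a joint): how far the first rubber toe seat is pressed down (m): 0 free, 0.0015 fully; 2.5 N per mm. White strip at x = -54 to -26, y = -16 mm from the SEAT, 10 mm wide, top at z = 0 when free. When the filter is home each seat stands pressed by 0.4 to 1 mm.
- seat_toe_b (a joint): the same for the other toe seat, at y = +16 mm
- seat_heel (a joint): the same for the single heel seat under the catch end, x = 46 to 54 mm, y = 0
- chipping_hammer: all-metal chipping hammer, 260 mm long, lying; to be left alone; origin at its underside
- wire_brush: brass wire hand brush with wooden handle, 280 mm long, lying bristles down; to be left alone; origin at its underside
- spray_can: white spray can, 66 mm across, 170 mm tall, standing; to be left alone; origin at its underside
- magnet_square: red triangular magnetic welding square, legs 110 mm, 18 mm thick, lying; to be left alone; origin at its underside
- bar_clamp: bar clamp with wooden handle, 300 mm long, lying; to be left alone; origin at its underside
- filter_carton: empty cardboard carton, 75 x 135 x 32 mm; to be left alone; origin at its underside
- electrode_case: clear square case for electrodes, 165 x 18 x 18 mm, lying between the mat and the shield; to be left alone; origin at its underside
Mind the look-alikes: they are no part of the job. What is meant by the filter is not orange or purple, and is the smaller of those in its own colour.

How it is judged:
By the outcome, as a careful person would: the job done as asked, in the order asked, and still so for the second after the job is handed in, with the robot touching nothing.
It also fails if it takes over 64 s, if anything falls off the work surface, if the arm or the gripper's body presses on something with over 40 N, if the wrist force passes 120 N, or if a joint passes its speed limit or range.

### The arm

A 6-joint arm with a two-finger parallel gripper is mounted at the origin on the work surface. World frame = base frame: x ahead of the robot, y to its left, z up, the work surface at z = 0. Lengths are in m, angles in degrees, forces in N, time in s.
With the tool pointing down it reaches from about 0.3 to 0.95 m from the base axis. Payload 3.1 kg.
Tool frame: the origin (TCP) lies between the finger pads; the fingertips stand 22 mm ahead of it and the grasp point (between the pads) lies 3 mm ahead of it; z points along the fingers, y is the line along which they close (so a half turn about z gives the same grasp; the last joint's range is limited). The gripper opens to 85 mm and grips with 20 to 120 N. Pads are 22 mm wide; open, the fingers measure 114 mm over their backs; the gripper's body (76 mm by 85 mm) begins 54 mm behind the grasp point. The pads swing forward as they close: fully open they stand 13 mm farther back than shut.
Start: joints at [-79.452, 17.653, 93.61, -0, 68.738, -3.994], TCP at [0.157, -0.605, 0.253] pointing down, gripper open.
Joint ranges: [-175.34, 175.34], [-45.06, 112.39], [2.9, 150.54], [-68.45, 248.45], [3.09, 151.38], [-168.51, 168.51]. Speed limits (degrees/s): [159.86, 159.86, 180, 180, 180, 180].

### API

Orientations are given as a 3x3 rotation matrix whose columns are the frame's x, y, z axes.
In Python, from station import env gives the robot as it stands. Calls block until the motion is done:
- env.reach(position, orientation): joint-space move of the TCP to a pose.
- env.move_l(position, max_speed=0.15, frame=None, threshold=None): straight line of the TCP; frame=None keeps the orientation; max_speed is the mean speed in m/s. With threshold (N) it stops when the force on the tool has changed by that much, and returns True; else False.
- env.move_joints(angles): joint-space move.
- env.let_go() and env.close(newtons=None): open the fingers fully, or close them until they stop; newtons is the grip in N (None keeps the last).
- env.pause(seconds).
- env.inverse_kinematics(position, orientation): joint angles nearest the present ones, or None.
- env.read_state(): the state.
- env.snapshot(name): name is "scene" or "top"; returns the picture (384x512x3 uint8, red, green, blue); there is no depth.
- env.camera_params(name): a dict with "camera_matrix" (3x3 intrinsics, pixels), "distortion" ([k1, k2, p1, p2, k3] as OpenCV has them; the pictures are not rectified), "R" (3x3) and "t" (3): a world point X has camera coordinates R X + t. Camera axes: x right, y down, z forward; pixel columns grow to the right and rows downward; lengths in m; the calibration is good to about 2 mm. A picture is of the moment at which its call begins. camera_params takes no time and is no camera call.
A pose or a line that the arm cannot do raises env.Unreachable and nothing moves.
- env.hand_in(): hands the job in; it is judged then, once.
The state is a dict: "clock": time; "joint_positions": joint angles; "dq": joint speeds; "joint_torque": joint torques, N m; "position": TCP position; "ee_rot": TCP orientation; "ft_force": force on the tool from outside, world axes, zero at the start; "wrist_torque": the same for the moment, N m; "opening": finger opening in m; "finger_force": force on a finger pad.
Only numpy, scipy, OpenCV 4.12 (cv2) and the standard library are available. Lean on these libraries where they do the work, as an engineer would, in place of code of your own. Each camera call takes 0.05 s, during which the arm holds its last target. There are 200 camera calls.

## Working session

There is one attempt and no reset: what is moved stays moved. The work goes in short steps, each a Python script; the robot and the scene stay as the last script left them, time stands still between calls to the robot, and variables do not carry over. Pictures are saved under pics/ and viewed, at most 10 in all, crops included, and the job is handed in when it is done.

```bash
ls; mkdir -p pics
python3 - <<'E'
from station import env
import cv2,numpy as np
for n in("scene","top"):
    im=env.snapshot(n); cv2.imwrite(f"pics/{n}0.png",im[:,:,::-1])
    p=env.camera_params(n); print(n,{k:np.round(v,4).tolist() for k,v in p.items()})
s=env.read_state(); print(s['clock'],s['position'],s['ft_force'],s['opening'])
a=[cv2.imread(f"pics/{n}0.png") for n in("scene","top")]
E
```

```text
pics
scene {'camera_matrix': [[408.695, 0.0, 252.0197], [0.0, 408.695, 184.6029], [0.0, 0.0, 1.0]], 'distortion': [-0.0039, 0.0, 0.0, 0.0, 0.0], 'R': [[-0.8133, 0.5818, 0.0034], [0.4629, 0.6506, -0.602], [-0.3525, -0.488, -0.7985]], 't': [0.5005, -0.0687, 1.5682]}
top {'camera_matrix': [[491.7759, 0.0, 262.8881], [0.0, 491.7759, 186.6699], [0.0, 0.0, 1.0]], 'distortion': [-0.0079, 0.0, 0.0, 0.0, 0.0], 'R': [[-0.0091, -1.0, 0.0023], [-0.9847, 0.0086, -0.1739], [0.1739, -0.0039, -0.9848]], 't': [-0.1541, 0.477, 1.9566]}
0.1 [ 0.15680088 -0.60427032  0.25214256] [-0.43342212  0.35121724  0.60529943] 0.08544241579470827
```

View pics/scene0.png

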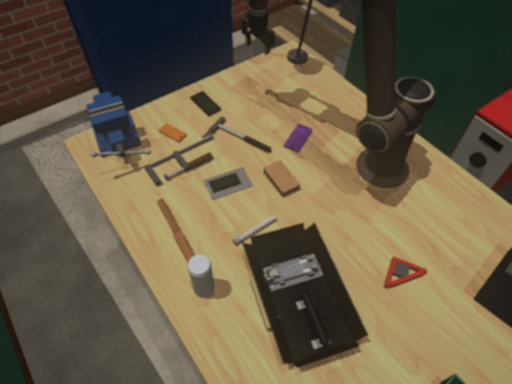

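View pics/top0.png

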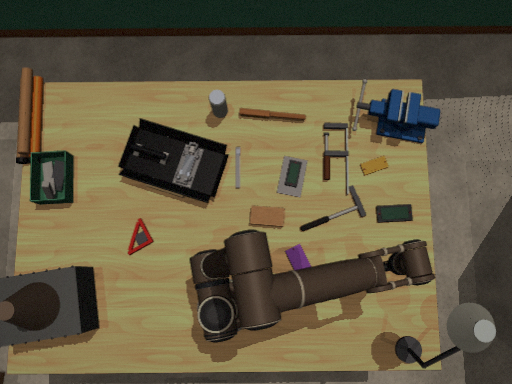

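Candidates (top view pixels): one on the mat at (293,175), a dark one at (394,213), an orange one at (374,165) and a purple one at (298,257). The one on the mat is black and smaller than the other dark one. I'll check that in an enlarged crop, along with the shield's frame.

```bash
cat > h.py <<'E'
import cv2,numpy as np
from station import env
P={n:{k:np.array(v,float) for k,v in env.camera_params(n).items()} for n in("scene","top")}
def proj(n,X):
    p=P[n]; return cv2.projectPoints(np.atleast_2d(np.array(X,float)),cv2.Rodrigues(p['R'])[0],p['t'],p['camera_matrix'],p['distortion'])[0][:,0]
def ray(n,uv):
    p=P[n]; q=cv2.undistortPoints(np.array([[uv]],float),p['camera_matrix'],p['distortion'])[0,0]
    d=p['R'].T@np.array([q[0],q[1],1]); return -p['R'].T@p['t'],d/np.linalg.norm(d)
def onplane(n,uv,z):
    c,d=ray(n,uv); return c+d*(z-c[2])/d[2]
def tri(us,ut):
    (a,d),(b,e)=ray("scene",us),ray("top",ut)
    s=np.linalg.lstsq(np.c_[d,-e],b-a,rcond=None)[0]
    p,q=a+s[0]*d,b+s[1]*e; return (p+q)/2,np.linalg.norm(p-q)
E
python3 - <<'E'
import cv2,numpy as np
s=cv2.imread("pics/scene0.png");t=cv2.imread("pics/top0.png")
c=lambda im,x,y,w,h,W,H:cv2.resize(im[y:y+h,x:x+w],(W,H),interpolation=cv2.INTER_CUBIC)
# left: filters (scene, top); right: lens frames
a=c(t,110,110,130,98,400,300);b=c(s,240,215,130,98,400,300)
d=c(t,270,150,150,80,400,213);e=c(s,180,80,150,120,400,320)
g=np.zeros((600,800,3),np.uint8);g[:300,:400]=a;g[300:,:400]=b;g[:213,400:]=d;g[280:,400:]=e
g=np.clip(g.astype(float)*1.6+20,0,255).astype(np.uint8)
cv2.imwrite("pics/crop1.png",g)
E
```

```text
(no output)
```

View pics/crop1.png

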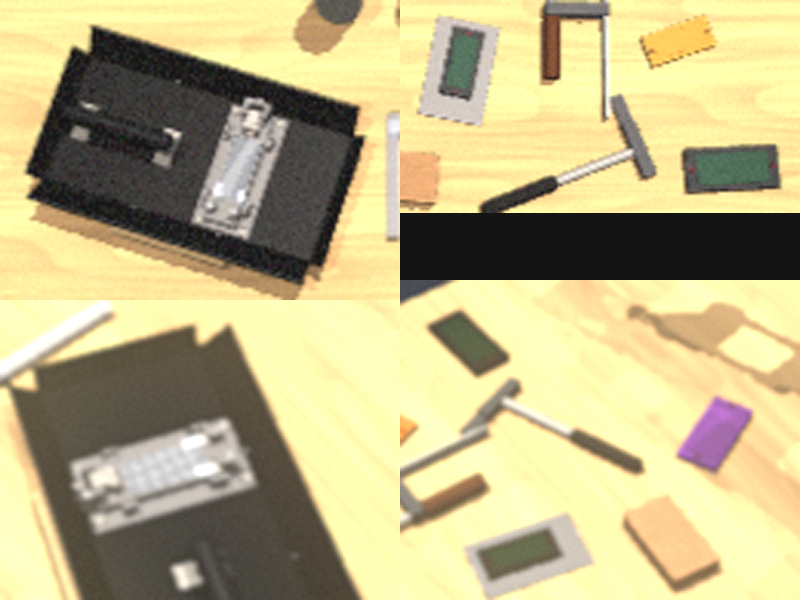

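The filter is the dark block on the grey mat at top (293,175). It is clearly smaller than the other dark block at (394,213). The shield has its handle toward world +y, the catch toward +x and the lips toward -x. Next I'll average frames for sharper measurements.

Run:
```python
from h import *
for n in("scene","top"):
    np.save(f"pics/{n}.npy",np.mean([env.snapshot(n).astype(float) for _ in range(10)],0))
s,t=np.load("pics/scene.npy"),np.load("pics/top.npy")
# filter: dark on mat
from scipy import ndimage as nd
def filt(im,box):
    x,y,w,h=box; c=im[y:y+h,x:x+w].mean(2); m=(c<95).astype(np.uint8)
    l,k=nd.label(m); i=np.argmax(nd.sum(m,l,range(1,k+1)))+1
    # upsample for subpixel rect
    C=cv2.resize(c.astype(np.float32),None,fx=8,fy=8,interpolation=cv2.INTER_CUBIC); M=(C<95).astype(np.uint8)
    cs=max(cv2.findContours(M,0,2)[0],key=cv2.contourArea); r=cv2.minAreaRect(cs)
    ap=cv2.boxPoints(r); mo=cv2.moments(cs)
    f=lambda p:(np.array(p)+.5)/8-.5+[x,y]
    return f([mo['m10']/mo['m00'],mo['m01']/mo['m00']]),f(ap),cs,f(cs[:,0])
cs_,bs,_,ks=filt(s,(200,162,55,42)); ct,bt,_,kt=filt(t,(274,155,38,44))
print("centroids",cs_,ct,"tri",tri(cs_,ct))
for n,k in(("scene",ks),("top",kt)):
    q=np.array([onplane(n,p,.010)[:2] for p in k])*1000
    r=cv2.minAreaRect(q.astype(np.float32)); print(n,r)
a=cv2.resize(t[140:195,165:215],None,fx=8,fy=8,interpolation=cv2.INTER_CUBIC)
b=cv2.resize(s[245:300,252:338],None,fx=4.6,fy=4.6,interpolation=cv2.INTER_CUBIC)
g=np.zeros((440,800,3));g[:,:400]=a;g[:b.shape[0],400:400+b.shape[1]]=b[:,:400]
cv2.imwrite("pics/crop2.png",np.clip(255*(np.clip(g[:,:,::-1],0,255)/255)**.8,0,255))
```

```text
centroids [224.30617089 182.31215003] [292.68538988 173.23964459] tri (array([ 0.53787569, -0.28333868,  0.00703235]), np.float64(0.0014447993310873894))
scene ((538.8630981445312, -282.06689453125), (62.35669708251953, 113.80713653564453), 77.2757568359375)
top ((536.77490234375, -282.3335876464844), (57.985408782958984, 116.0123519897461), 77.37710571289062)[ WARN:0@21.701] global loadsave.cpp:1063 imwrite_ Unsupported depth image for selected encoder is fallbacked to CV_8U.
```

View pics/crop2.png

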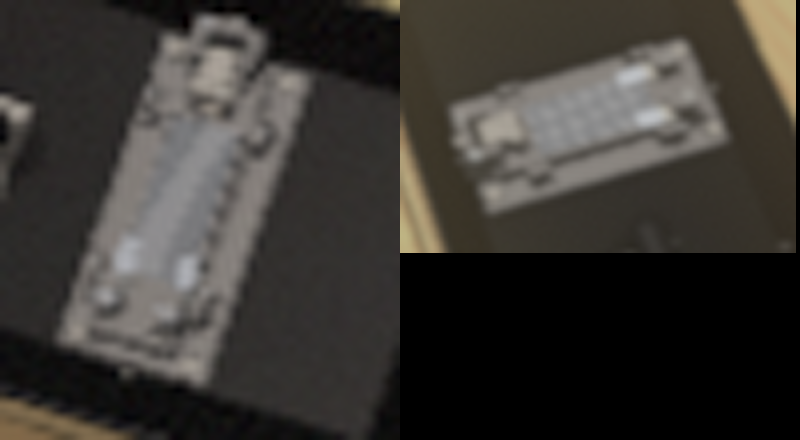

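The filter's long axis is at -12.7° and its centre is near (0.5375, -0.2823), at a plausible height (about 7 mm, mid-thickness). In the top crop the white toe strips show at (127,252) and (187,272), the steel nose at (213,75), and the frame's axis is at about -19°. I'll triangulate the frame features next.

```bash
cat > m.py <<'E'
from h import *
s,t=np.load("pics/scene.npy"),np.load("pics/top.npy")
def up(im,x,y,w,h,k=8): return cv2.resize(im[y:y+h,x:x+w].astype(np.float32),None,fx=k,fy=k,interpolation=cv2.INTER_CUBIC),lambda p:(np.array(p,float)+.5)/k-.5+[x,y]
def blobs(C,f,thr,amin,amax,key):
    m=(key(C)>thr).astype(np.uint8); n,l,st,c=cv2.connectedComponentsWithStats(m)
    return [(f(c[i]),st[i,4]/64) for i in range(1,n) if amin<st[i,4]/64<amax]
if __name__=="__main__":
    np.set_printoptions(precision=4,suppress=True)
    T,ft=up(t,165,140,50,55); S,fs=up(s,252,245,86,55)
    print("max",T.max((0,1)),S.max((0,1)))
    bl=lambda C:C.min(2)
    for n,C,f in(("top",T,ft),("scene",S,fs)):
        for th in(130,150,165,180,200): print(n,th,[(p.round(2).tolist(),round(a,1)) for p,a in blobs(C,f,th,1.5,60,bl)])
    # plate mask
    for n,C,f in(("top",T,ft),("scene",S,fs)):
        for th in(60,75,90):
            m=(C.mean(2)>th).astype(np.uint8); m=cv2.morphologyEx(m,cv2.MORPH_CLOSE,np.ones((25,25)))
            k,l,st,_=cv2.connectedComponentsWithStats(m)
            i=l[220,185] if n=="top" else l[220,340]
            c=max(cv2.findContours((l==i).astype(np.uint8),0,2)[0],key=cv2.contourArea)
            r=cv2.minAreaRect(c); print(n,th,f(r[0]),np.array(r[1])/8,r[2],f(cv2.boxPoints(r)).tolist())
E
python3 m.py
```

```text
max [157.7457 158.7905 164.975 ] [177.281  180.5043 184.3353]
top 130 [([191.8, 147.64], np.float64(4.0)), ([180.57, 171.45], np.float64(11.5)), ([187.78, 173.57], np.float64(6.9))]
top 150 [([180.18, 172.15], np.float64(2.1)), ([187.82, 173.6], np.float64(2.0))]
top 165 []
top 180 []
top 200 []
scene 130 [([301.91, 261.28], np.float64(30.5)), ([291.84, 265.61], np.float64(1.8)), ([305.88, 269.85], np.float64(29.0)), ([273.36, 272.42], np.float64(17.6)), ([289.83, 271.53], np.float64(1.7))]
scene 150 [([302.08, 261.04], np.float64(16.9)), ([306.08, 269.92], np.float64(16.5))]
scene 165 [([302.21, 260.97], np.float64(8.4)), ([306.15, 269.97], np.float64(8.4))]
scene 180 []
scene 200 []
top 60 [188.201  163.7359] [19.7568 45.676 ] 19.15110969543457 [[171.3771047592163, 182.06924057006836], [186.36161422729492, 138.921080827713], [205.02496719360352, 145.40249633789062], [190.04045867919922, 188.55065536499023]]
top 75 [188.1964 163.6933] [19.1466 45.1972] 19.17901039123535 [[171.73029041290283, 181.89259338378906], [186.57851791381836, 139.20394134521484], [204.66241455078125, 145.4939
[... 266 characters left out ...]
032470703]]
scene 60 [291.7856 271.2445] [26.4385 58.0274] 73.10313415527344 [[260.18230056762695, 267.0287971496582], [315.70462799072266, 250.1631383895874], [323.38897705078125, 275.4602966308594], [267.8666534423828, 292.32595443725586]]
scene 75 [291.792  271.2798] [25.5024 57.2432] 73.20162963867188 [[260.70658779144287, 267.3444709777832], [315.5071220397949, 250.80091953277588], [322.87742614746094, 275.21507263183594], [268.0768928527832, 291.7586250305176]]
scene 90 [291.9204 271.5444] [23.9359 56.3753] 73.1785888671875 [[261.4754695892334, 268.24578857421875], [315.4385566711426, 251.93136882781982], [322.3653335571289, 274.8430366516113], [268.40224838256836, 291.15745544433594]]
```

```bash
cat > m2.py <<'E'
from m import *
np.set_printoptions(precision=4,suppress=True)
for n in P: print(n,"cam",-P[n]['R'].T@P[n]['t'])
C0,_=tri((291.8,271.3),(188.2,163.7)); print("plate box centre",C0)
mid=tri((304.1,265.5),(184.15,172.6)); print("strips mid",mid); print("strip1,2",tri((302.1,261),(187.8,173.6)),tri((306,269.9),(180.4,171.8)))
print("nose",tri((273.36,272.42),(191.8,147.64)))
T=up(t,165,140,50,55); S=up(s,252,245,86,55)
# edges: subpixel crossing of mean=75 along scanlines across long edges
def edge(C,f,a,b,nrm):
    g=cv2.GaussianBlur(C.mean(2),(0,0),3); pts=[]
    for u in np.linspace(.15,.85,40):
        p=a+(b-a)*u; k=np.arange(-32,33); q=p+np.outer(k,nrm)
        v=cv2.remap(g,q[:,0].astype(np.float32).reshape(1,-1),q[:,1].astype(np.float32).reshape(1,-1),1)[0]
        i=np.argmax(np.abs(np.gradient(v))[2:-2])+2; pts.append(q[i])
    pts=np.array(pts,np.float32); l=cv2.fitLine(pts,cv2.DIST_HUBER,0,.01,.01).ravel()
    r=np.abs((pts-l[2:])@[-l[1],l[0]]); pts=pts[r<4]; l=cv2.fitLine(pts,cv2.DIST_L2,0,.01,.01).ravel()
    print("  edge rms px",np.std((pts-l[2:])@[-l[1],l[0]])/8,len(pts)); return f(l[2:]-l[:2]*80),f(l[2:]+l[:2]*80)
A=lambda *x:np.array(x,float)
def run(C,f,toe,heel,nrm): return edge(C,f,toe,heel,nrm/np.linalg.norm(nrm))
# upsampled coords; scene crop scale 8 vs 4.6 in the view
k=8/4.6
eT={'L':run(*T,A(60,340),A(165,35),A(.94,.34)),'R':run(*T,A(205,385),A(310,75),A(.94,.34))}
eS={'R':run(*S,A(286,42)*k,A(52,103)*k,A(.27,.96)),'L':run(*S,A(328,140)*k,A(90,212)*k,A(.27,.96))}
L={}
for e in"LR":
    pl=[]
    for n,E in(("top",eT),("scene",eS)):
        c,d1=ray(n,E[e][0]);_,d2=ray(n,E[e][1]); m=np.cross(d1,d2);m/=np.linalg.norm(m); pl.append((m,m@c))
    d=np.cross(pl[0][0],pl[1][0]); d/=np.linalg.norm(d); d*=np.sign(d[0])
    p=np.linalg.solve(np.array([pl[0][0],pl[1][0],[1,0,0]]),[pl[0][1],pl[1][1],C0[0]])
    L[e]=(p,d); print(e,p,d,"yaw",np.degrees(np.arctan2(d[1],d[0])),"pitch",np.degrees(np.arcsin(d[2])))
m=(L['L'][0]+L['R'][0])/2; d=L['L'][1]+L['R'][1]; yaw=np.arctan2(d[1],d[0]); nrm=A(-np.sin(yaw),np.cos(yaw))
print("axis pt",m,"yaw",np.degrees(yaw),"width",(L['L'][0]-L['R'][0])[:2]@nrm)
for nme,q in(("strips",mid[0]),("nose",tri((273.36,272.42),(191.8,147.64))[0]),("box",C0)):
    print(nme,"lateral",(q-m)[:2]@nrm,"along",(q-m)[:2]@A(np.cos(yaw),np.sin(yaw)),"z",q[2])
E
python3 m2.py
```

```text
scene cam [0.9916 0.5188 1.2091]
top cam [ 0.128  -0.1505  2.0101]
plate box centre [0.5726 0.148  0.0427]
strips mid (array([0.5336, 0.1605, 0.0564]), np.float64(0.00023121399708760773))
strip1,2 (array([0.5292, 0.1455, 0.0572]), np.float64(0.00019867968040087242)) (array([0.5376, 0.1754, 0.0556]), np.float64(0.00104398209777725))
nose (array([0.6316, 0.1294, 0.0759]), np.float64(0.003003080712954113))
  edge rms px 0.13407584 39
  edge rms px 0.12198516 39
  edge rms px 0.14971328 27
  edge rms px 0.105556495 40
L [0.5726 0.19   0.0381] [ 0.9505 -0.3108  0.002 ] yaw -18.107299645859392 pitch 0.11482237344007386
R [0.5726 0.1061 0.0396] [ 0.95   -0.3119  0.0105] yaw -18.176081780479915 pitch 0.6026640452233885
axis pt [0.5726 0.1481 0.0389] yaw -18.1416897964399 width 0.07977963480516433
strips lateral -0.00031802398667024324 along -0.04087889491584554 z 0.056424760419848785
nose lateral 0.0006446822341679997 along 0.061912442998671637 z 0.07586416761392312
box lateral -8.335093810867388e-05 along 2.7310429185209793e-05 z 0.042719392574738446
```

The measurements agree: the frame axis has yaw -18.1°, and the strips and nose lie within 0.7 mm of it laterally. SEAT z is about 0.055 and SEAT xy about (0.572, 0.148). Next step is to grasp the filter.

```bash
cat >> h.py <<'E'
def Rt(yaw,tilt=0,flip=1):
    # tool down, tool y along +-(part y); tilt>0: part's -x end (toe) down
    c,s=np.cos(np.radians(yaw)),np.sin(np.radians(yaw)); Z=np.array([[c,-s,0],[s,c,0],[0,0,1]])
    Y=cv2.Rodrigues(np.array([0,-np.radians(tilt),0]))[0]
    return Z@Y@np.array([[flip,0,0],[0,-flip,0],[0,0,-1.]])
def st(m=""):
    s=env.read_state(); print(m,"t%.2f"%s['clock'],np.round(s['position'],4),"F",np.round(s['ft_force'],1),"M",np.round(s['wrist_torque'],2),"op %.4f ff"%s['opening'],np.round(s['finger_force'],1)); return s
YAW=-18.14
E
python3 - <<'E'
from h import *
fy=-12.7; c=[.5375,-.2823]
for f in(1,-1):
    a=[env.inverse_kinematics([*c,.15],Rt(fy,0,f)),env.inverse_kinematics([.572,.148,.15],Rt(YAW,13,f))]
    print(f,[None if q is None else np.round(q,1).tolist() for q in a])
print(np.round(env.read_state()['ee_rot'],2).tolist())
E
```

```text
1 [[-31.8, 22.2, 100.5, -0.0, 57.3, 70.9], [13.7, 15.8, 110.4, -10.0, 43.1, 128.5]]
-1 [[-31.8, 22.2, 100.5, -0.0, 57.3, -109.1], [13.7, 15.8, 110.4, -10.0, 43.1, -51.5]]
[[0.97, 0.25, -0.0], [0.25, -0.97, 0.0], [0.0, -0.0, -1.0]]
```

Run:
```python
from h import *
fy=-12.7; c=[.5375,-.2823]; R=Rt(fy,0,-1)
env.reach([*c,.13],R); st("above")
print(env.move_l([*c,.055],.15), env.move_l([*c,.0265],.05,threshold=6)); st("down")
env.close(40); st("closed")
env.move_l([*c,.06],.08); st("up")
cv2.imwrite("pics/g.png",np.hstack([cv2.resize(env.snapshot("scene")[140:215,180:280],(400,300)),cv2.resize(env.snapshot("top")[140:215,250:350],(400,300))])[:,:,::-1])
```

```text
above t2.97 [ 0.5374 -0.2831  0.1303] F [ 0.  -0.3  0.1] M [-0.05 -0.04 -0.02] op 0.0856 ff 0.0
False False
down t4.33 [ 0.5375 -0.2823  0.0263] F [-0.5  0.   0.3] M [0.02 0.02 0.03] op 0.0852 ff 0.0
closed t4.76 [ 0.5381 -0.2828  0.0273] F [0.3 0.4 3. ] M [-0.09  0.05 -0.04] op 0.0497 ff 42.0
up t5.33 [ 0.5378 -0.2824  0.0607] F [-0.1 -0.  -0.6] M [-0.06 -0.    0.01] op 0.0497 ff 41.6
```

View pics/g.png

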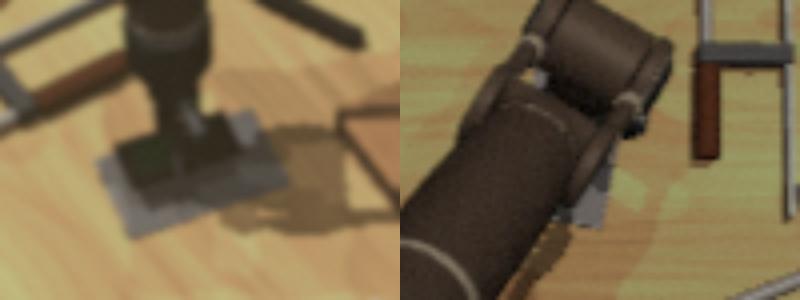

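```bash
cat >> h.py <<'E'
ex=np.array([np.cos(np.radians(YAW)),np.sin(np.radians(YAW)),0]); ez=np.array([0,0,1.]); ey=np.cross(ez,ex)
S0=np.array([.5717,.1484,.056]) # seat estimate
TILT=13.; D=.0238
def tcp_for_toe(x,z,tilt=TILT,y=0):   # toe lower edge at (x,z) mm in SEAT frame -> TCP world
    R=Rt(YAW,tilt,-1); fx=np.cos(np.radians(tilt))*ex+np.sin(np.radians(tilt))*ez
    return S0+(ex*x+ey*y+ez*z)/1000+.054*fx-D*R[:,2]
def toe_of(s,tilt=TILT):
    R=s['ee_rot']; fx=np.cos(np.radians(tilt))*ex+np.sin(np.radians(tilt))*ez
    d=np.array(s['position'])+D*R[:,2]-.054*fx-S0; return np.array([d@ex,d@ey,d@ez])*1000
E
python3 - <<'E'
from h import *
p=np.array(env.read_state()['position']); env.move_l(p+[0,0,.12],.25)
R=Rt(YAW,TILT,-1)
env.reach(tcp_for_toe(-36,60),R); st("over"); 
env.move_l(tcp_for_toe(-36,18),.12); env.pause(.2); s=st("near")
print("contact",env.move_l(tcp_for_toe(-36,-12),.02,threshold=2.5)); s=st(); print("toe",toe_of(s), "Rz",np.round(s['ee_rot'],3).tolist())
cv2.imwrite("pics/c.png",np.hstack([cv2.resize(env.snapshot("scene")[230:305,240:340],(400,300)),cv2.resize(env.snapshot("top")[120:195,150:250],(400,300))])[:,:,::-1])
E
```

```text
over t7.63 [0.5826 0.1441 0.151 ] F [ 0.2  0.  -1. ] M [ 0.03  0.18 -0.03] op 0.0492 ff 41.7
near t8.33 [0.5834 0.145  0.1106] F [ 0.6 -0.1 -1.8] M [ 0.06  0.15 -0.01] op 0.0493 ff 41.7
contact True
 t9.31 [0.5824 0.1448 0.0895] F [-1.1 -1.   4.9] M [-0.02  0.05 -0.02] op 0.0492 ff 42.4
toe [-35.99757606  -0.05576146  -1.88225842] Rz [[-0.926, 0.311, 0.213], [0.303, 0.95, -0.07], [-0.225, -0.0, -0.974]]
```

View pics/c.png

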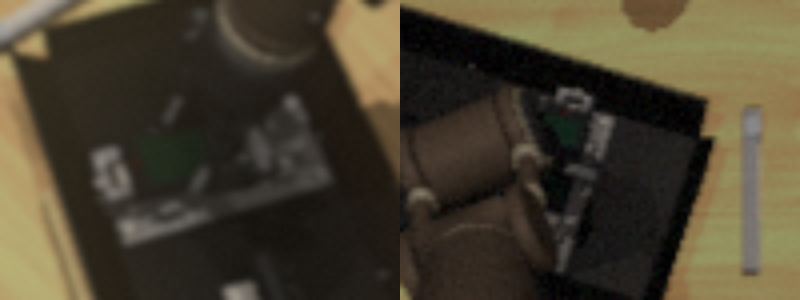

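Contact on the toe seats came 2 mm below the estimate, which is plausible. I'll ease off slightly and slide the toe under the lips.

Run:
```python
from h import *
env.move_l(tcp_for_toe(-36,-1.3),.02); env.pause(.2); s=st("eased"); print(toe_of(s))
r=env.move_l(tcp_for_toe(-62,-1.3),.02,threshold=5); s=st("slid %s"%r); print("toe",toe_of(s)); print("Fx,Fy local",np.array(s['ft_force'])@ex,np.array(s['ft_force'])@ey)
```

```text
eased t9.88 [0.5822 0.1448 0.0897] F [0.5 0.2 0.1] M [0.1  0.08 0.04] op 0.0493 ff 41.9
[-36.24905453  -0.16431153  -1.62281871]
slid True t10.95 [0.5615 0.152  0.0903] F [ 3.2 -0.5 -2.2] M [-0.13 -0.42  0.05] op 0.0494 ff 42.0
toe [-58.00927652   0.19438617  -1.05572566]
Fx,Fy local 3.237885734871187 0.5505120723520814
```

Run:
```python
from h import *
env.pause(.2); s=st("rest"); print("toe",toe_of(s)); 
r=env.move_l(tcp_for_toe(-64,-1.6),.015,threshold=8); s=st("push %s"%r); print("toe",toe_of(s)); 
t=toe_of(s); env.pause(.2); s=st("rest"); print("toe",toe_of(s), "Floc",np.array(s['ft_force'])@ex)
im=env.snapshot("top"); im2=env.snapshot("scene")
cv2.imwrite("pics/d.png",np.clip(np.hstack([cv2.resize(im2[240:300,250:330],(400,300),interpolation=2),cv2.resize(im[130:190,165:245],(400,300),interpolation=2)])[:,:,::-1]*1.7,0,255))
```

```text
rest t11.15 [0.5615 0.1519 0.0899] F [ 3.1 -0.5 -1.6] M [-0.09 -0.54 -0.01] op 0.0496 ff 42.0
toe [-57.98446388   0.13219728  -1.4095466 ]
push True t11.47 [0.5606 0.1526 0.0909] F [ 3.3 -1.4 -2.5] M [-0.21 -0.47 -0.05] op 0.0491 ff 42.3
toe [-58.98688853   0.52967568  -0.35580502]
rest t11.67 [0.5607 0.1525 0.0907] F [ 3.6 -1.6 -2.1] M [-0.2  -0.44  0.02] op 0.0496 ff 42.3
toe [-58.89925412   0.49591996  -0.62167058] Floc 3.949530208858327[ WARN:0@1.446] global loadsave.cpp:1063 imwrite_ Unsupported depth image for selected encoder is fallbacked to CV_8U.
```

View pics/d.png

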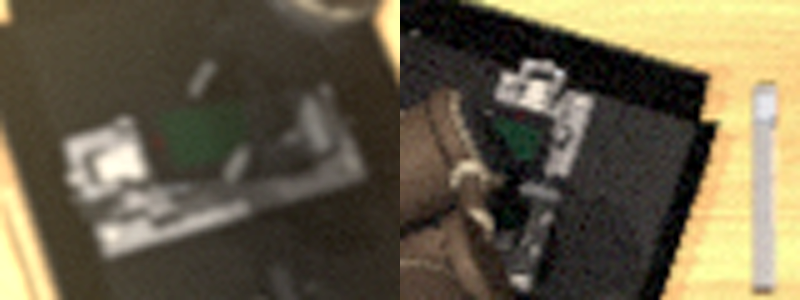

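Run:
```python
from h import *
for x in (-58.5,-59,-59.5,-60,-60.5,-61,-61.5,-62):
    r=env.move_l(tcp_for_toe(x,-1.0),.02,threshold=9); env.pause(.05); s=env.read_state(); F=np.array(s['ft_force'])
    print(x,r,"toe",toe_of(s).round(2),"F",(F@ex).round(1),(F@ey).round(1),F[2].round(1),"My",np.round(s['wrist_torque'],2),round(s['clock'],2))
    if r or F@ex>9: break
```

```text
-58.5 False toe [-58.62   0.27  -1.06] F 1.4 1.1 -1.9 My [ 0.21 -0.21 -0.  ] 12.07
-59 False toe [-58.71   0.25  -0.83] F 1.9 1.1 -3.4 My [ 0.23 -0.37  0.02] 12.37
-59.5 False toe [-58.81   0.29  -0.66] F 3.1 2.1 -2.3 My [ 0.11 -0.53 -0.02] 12.67
-60 False toe [-58.91   0.3   -0.45] F 5.0 0.6 -3.7 My [-0.02 -0.78 -0.03] 12.97
-60.5 False toe [-58.99   0.37  -0.26] F 5.1 1.2 -2.8 My [-0.08 -0.89  0.  ] 13.27
-61 False toe [-59.08   0.4   -0.06] F 6.4 1.6 -3.0 My [-0.17 -0.99 -0.07] 13.57
-61.5 False toe [-59.17   0.44   0.13] F 8.2 1.2 -3.7 My [-0.29 -1.12 -0.02] 13.87
-62 False toe [-59.2    0.44   0.32] F 7.2 -0.8 -3.9 My [-0.36 -1.21 -0.02] 14.17
```

The toe stops firmly at about -58.6 in my frame. The plate box is asymmetric: the catch reaches out to +96, so the true SEAT lies about 6.6 mm toward the toe from my estimate, and the toe is home. I'll lower the heel toward the nose, release, and back off.

Run:
```python
from h import *
R=Rt(YAW,10.6,-1)
r=env.move_l(tcp_for_toe(-59.6,-1.2,10.6),.03,frame=R,threshold=7); env.pause(.1); s=st("tilted %s"%r); print(toe_of(s,10.6),np.array(s['ft_force'])@ex)
env.let_go(); env.pause(.2); s=st("open")
p=np.array(s['position']); env.move_l(p-.07*R[:,2],.15); s=st("up")
# move away upward to view
env.reach(S0+ex*.02+ez*.12+ey*-.0,Rt(YAW,0,-1)); p=np.array(env.read_state()['position'])
env.move_l(p+ [-.16,-.1,.06],.3); st()
a=np.mean([env.snapshot("scene").astype(float) for _ in range(6)],0);b=np.mean([env.snapshot("top").astype(float) for _ in range(6)],0)
np.save("pics/s2.npy",a);np.save("pics/t2.npy",b)
cv2.imwrite("pics/e.png",np.clip(np.hstack([cv2.resize(a[240:300,250:330],(400,300),interpolation=2),cv2.resize(b[130:190,160:240],(400,300),interpolation=2)])[:,:,::-1]*1.6,0,255).astype(np.uint8))
```

```text
tilted False t14.57 [0.5623 0.1515 0.0886] F [ 5.5 -1.8 -1.3] M [-0.32 -0.88 -0.04] op 0.0493 ff 42.4
[-5.84795649e+01  2.15559834e-02 -6.87554050e-01] 5.8074751509245415
open t15.22 [0.5612 0.1518 0.0881] F [-0.3 -0.8 -0.3] M [ 0.05  0.04 -0.05] op 0.0851 ff 0.0
up t15.83 [0.5487 0.1557 0.1567] F [0.2 0.2 0.3] M [-0.01  0.09 -0.03] op 0.0854 ff 0.0
 t16.99 [0.4319 0.0416 0.2344] F [0.8 0.3 0. ] M [0.   0.05 0.02] op 0.0856 ff 0.0
```

View pics/e.png

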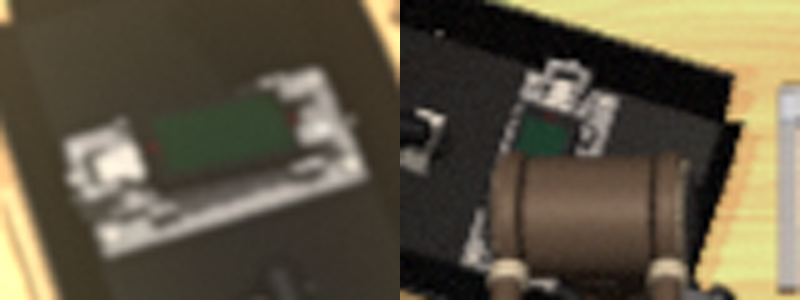

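The scene view shows the filter lying from the lips (300,100) to the nose (130,165), heel resting on the nose. Next I'll close the fingers and press the heel down.

```bash
cat >> h.py <<'E'
S1=S0-.0066*ex-.0009*ez
def loc(s): d=np.array(s['position'])-S1; return np.array([d@ex,d@ey,d[2]])*1000
E
python3 - <<'E'
from h import *
env.close(30); R=Rt(YAW,0,-1)
q=lambda x,ztip:S1+ex*x/1000+ez*(ztip+22)/1000
env.reach(q(37,60),R); env.move_l(q(37,38),.1); env.pause(.3); s=st("above"); print(loc(s)); F0=np.array(s['ft_force'])
r=env.move_l(q(37,10),.02,threshold=3); s=st("touch %s"%r); z=loc(s)[2]-22; print("tip",loc(s)-[0,0,22])
F=np.zeros(3)
while r and z>4:
    z-=.8; h=env.move_l(q(37,z),.03,threshold=12); s=env.read_state(); F=np.array(s['ft_force'])
    print("cmd %.1f"%z,h,"tip",(loc(s)-[0,0,22]).round(1),"F",(F@ex).round(1),(F@ey).round(1),F[2].round(1),"t%.1f"%s['clock'])
    if F[2]>19 or h: break
E
```

```text
above t19.90 [0.601  0.139  0.1158] F [-0.3  0.7 -0.1] M [-0.05  0.01 -0.02] op -0.0003 ff 0.0
[37.38235058  0.1495652  60.68852336]
touch True t20.67 [0.6006 0.139  0.1022] F [-0.5 -0.7  4. ] M [0.02 0.1  0.  ] op 0.0004 ff 2.0
tip [3.69625203e+01 2.44240584e-02 2.51324793e+01]
cmd 24.3 False tip [37.1  0.1 25. ] F -1.5 -0.1 5.9 t20.9
cmd 23.5 False tip [37.2  0.2 24.8] F -2.9 -1.1 7.2 t21.2
cmd 22.7 False tip [37.3  0.2 24.6] F -2.4 -1.8 10.7 t21.4
cmd 21.9 False tip [37.3  0.3 24.4] F -4.8 -2.3 13.8 t21.7
cmd 21.1 False tip [37.4  0.3 24.2] F -5.6 -2.0 16.5 t21.9
cmd 20.3 False tip [37.3  0.5 23.7] F -6.6 -2.5 17.0 t22.2
cmd 19.5 False tip [37.3  0.6 23.1] F -6.2 -2.5 18.3 t22.4
cmd 18.7 False tip [36.8  0.8 21.1] F -4.6 0.2 9.5 t22.7
cmd 17.9 False tip [36.8  0.6 18.6] F -1.7 1.5 5.1 t22.9
cmd 17.1 False tip [36.9  0.5 17.5] F -2.6 0.6 5.3 t23.2
cmd 16.3 False tip [37.   0.4 16.4] F -1.4 1.6 4.5 t23.4
cmd 15.5 False tip [37.1  0.2 15.6] F -2.1 1.7 4.4 t23.7
cmd 14.7 False tip [37.1  0.1 14.8] F -2.0 2.1 4.1 t23.9
cmd 13.9 False tip [37.2  0.1 14. ] F -1.2 0.8 4.9 t24.2
cmd 13.1 False tip [37.2  0.1 13.3] F -1.5 0.6 5.5 t24.4
cmd 12.3 False tip [37.2  0.  12.4] F -1.2 1.8 4.5 t24.7
cmd 11.5 False tip [37.2 -0.1 11.3] F 0.3 1.8 2.5 t24.9
cmd 10.7 False tip [36.2 -0.9  9.7] F 0.2 -0.1 -0.1 t25.2
cmd 9.9 False tip [36.6 -0.3  9.4] F 0.0 1.2 -0.1 t25.4
cmd 9.1 False tip [36.9 -0.   9. ] F 0.2 -0.4 -0.4 t25.7
cmd 8.3 False tip [37.2  0.1  8.5] F 0.2 0.3 0.5 t25.9
cmd 7.5 False tip [37.2  0.1  8. ] F -1.1 0.2 2.6 t26.2
cmd 6.7 False tip [37.3  0.1  7.6] F -1.3 -1.2 6.2 t26.4
cmd 5.9 False tip [37.3  0.2  7.5] F -2.7 -2.5 9.8 t26.7
cmd 5.1 False tip [37.4  0.2  7.4] F -3.9 -2.2 13.1 t26.9
cmd 4.3 False tip [37.4  0.2  7.3] F -5.5 -2.5 16.7 t27.2
cmd 3.5 False tip [37.5  0.3  7.2] F -6.3 -3.4 19.8 t27.4
```

It snapped: force fell to about 0 at tip height 9.7 mm, then rose again against the seats. I'll back off and check level by light touches, plus a look.

Run:
```python
from h import *
R=Rt(YAW,0,-1); q=lambda x,z,y=0:S1+ex*x/1000+ey*y/1000+ez*(z+22)/1000
env.move_l(q(37,14),.1)
for x,y in((37,0),(-24,-10),(-24,10)):
    env.move_l(q(x,14,y),.1); env.pause(.25)
    r=env.move_l(q(x,4,y),.012,threshold=2); s=env.read_state(); print(x,y,r,"tip z",(loc(s)[2]-22).round(2),"Fz",round(s['ft_force'][2],1)); env.move_l(q(x,14,y),.1)
env.move_l(q(-10,80),.2); env.reach(np.array([.40,-.15,.30]),R); st()
a,b=[np.mean([env.snapshot(n).astype(float) for _ in range(6)],0) for n in("scene","top")]
cv2.imwrite("pics/f.png",np.clip(np.hstack([cv2.resize(a[240:300,250:330],(400,300),interpolation=2),cv2.resize(b[130:190,160:240],(400,300),interpolation=2)])[:,:,::-1]*1.6,0,255).astype(np.uint8))
```

```text
37 0 True tip z 7.85 Fz 4.3
-24 -10 True tip z 8.08 Fz 4.5
-24 10 True tip z 8.06 Fz 3.7
 t34.10 [ 0.4001 -0.1494  0.2993] F [1.2 0.9 0. ] M [ 0.04 -0.02 -0.01] op -0.0003 ff 0.0
```

View pics/f.png

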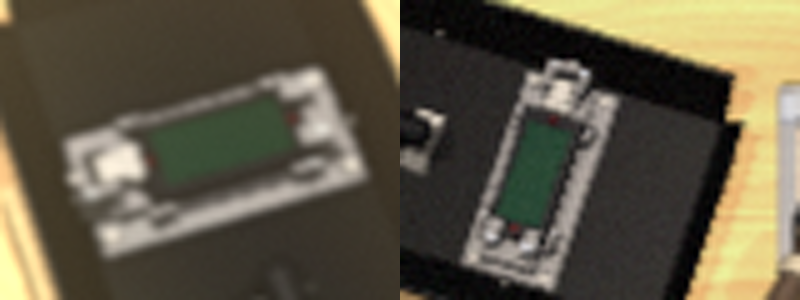

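The filter lies flat: heel and both toe sides are within 0.25 mm. It sits under both lips (top crop 490,235 and 530,240) and under the nose (560,95). Handing in.

```bash
python3 -c "
from station import env
print(env.hand_in())"
```

```text
the job is handed in; nothing more can be done
None
```

The filter is seated in the lens frame, toe home under both lips and heel snapped under the catch; light touches found it level to within 0.25 mm, the highest push I read was 19.8 N, and I handed the job in after about 34 s.

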